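Click the candle mould round and close it

ROBOT

A 6-joint arm with a two-finger parallel gripper is mounted at the origin on the work surface. World frame = base frame: x ahead of the robot, y to its left, z up, the work surface at z = 0. Lengths are in mm, angles in rad, forces in N, time in s.
With the tool pointing down it reaches from about 400 to 925 mm from the base axis. Payload 12.5 kg.
Tool frame: the origin (TCP) lies at the centre of the arm's flange, where the gripper is bolted on; the fingertips stand 190 mm ahead of it and the grasp point (between the pads) lies env.grip_point_offset ahead of it (env.grip_point_offset is the distance from the TCP to the grasp point, in mm); z points along the fingers, x is the direction in which the jaws open and shut, and the axes are right-handed (so a half turn about z gives the same grasp; the last joint's range is limited). The gripper opens to 95 mm and grips with 3 to 60 N. Pads are 20 mm wide; open, the fingers measure 119 mm over their backs; the gripper's body (75 mm by 180 mm) begins 59 mm behind the grasp point.
Start: joints at [-1.451, 0.491, 1.559, -0, 1.092, -0.106], TCP at [139.949, -609.13, 404.761] pointing down, gripper open.
Joint ranges: [-3.1, 3.1], [-0.84, 2.19], [0.05, 2.79], [-1.13, 4.28], [0.06, 2.93], [-2.69, 2.69]. Speed limits (rad/s): [2.22, 2.22, 2.79, 3.14, 3.14, 3.14].

INTERFACE

Orientations are given as [roll, pitch, yaw] about the fixed x, y, z axes, in that order (R = Rz(yaw) Ry(pitch) Rx(roll)).
In Python, from cell import state, read_camera, camera_model, job_done, env gives the robot as it stands.
- The arm moves only by the tool arm_command, never from a script. Its argument "steps" is a list of rows, each a list of 6 numbers: the shift along the tool's x, y, z in cm, then the turn, a rotation vector about the tool's x, y, z in degrees. In form: [[dx, dy, dz, rx, ry, rz], ...]. A call has 1 to 12 rows; each row is the pose to reach, as a shift and turn from the pose commanded when the call began, along the tool's axes at that moment; what a row does not reach only later rows make up. A row lasts 1/12 s, in which the tool goes at most 41.7 mm and 7.16 degrees, less where a joint would pass 70% of its speed; a pose out of reach is approached as far as the arm can. A call with a gripper value outside its range is refused whole. "jaw" is the finger opening in cm, from 0 to 9.51, set as the call begins (left out, the last holds). The fingers move at their own pace and stop on an object; the grip force is fixed at half the most. Time passes only in rows, so rows that repeat a pose let the fingers close. It gives the time, the measured TCP pose, the force and the opening at its end, in the units of the state.
- state(): the state, without advancing time (a new reading comes with each control period).
- read_camera(name): name is "scene" or "top" or "wrist"; returns the picture (480x640x3 uint8, red, green, blue); there is no depth.
- camera_model(name): a dict with "K" (3x3 intrinsics, pixels), "xyz" and "rotation" of the camera in the world. Camera axes: x right, y up, looking along -z (the intrinsics and any distortion apply to the point x, -y, -z); pixel columns grow to the right and rows downward; lengths in mm; the calibration is good to about 2 mm. A picture is of the moment at which its call begins: read the wrist's pose just before it. camera_model takes no time and is no camera call; for the wrist camera it gives the pose at the moment of the call.
- job_done(): hands the job in, once; it reports no verdict.
The state is a dict: "t": time; "joints": joint angles; "qvel": joint speeds; "tau": joint torques, N m; "eef_pos": TCP position; "tcp_rot": TCP orientation; "ft_force": force on the tool from outside, world axes, zero at the start; "moment": the same for the moment, N m; "opening": opening from 0.0 (shut) to 1.0 (fully open).
Only numpy, scipy, OpenCV 4.12 (cv2) and the standard library are available. Lean on these libraries where they do the work, as an engineer would, in place of code of your own. Each camera call takes 0.05 s, during which the arm holds its last target. There are 200 camera calls.

TASK

Close the two-part candle mould: push the steel post to swing the mould half on the clicking base round, click by click, until its open face looks squarely down the channel at the loose half and it rests by itself in that click. Let go of it, then push the loose half along the channel until the two faces meet flush and press them together firmly, with about 10 N, without ramming them, and leave it closed. Leave the tins and everything else on the bench where they are.

Things in the scene. Friction and masses are not known exactly. Their poses are not given: they have to be found in the camera images.
- bed: Fixed dark steel bed plate of the moulding stand, 330 (x) x 190 (y) x 12 mm high, lying on the bench. Origin: centre of its underside. Its x axis runs along the channel, from the loose half towards the swivel. At x = +70 mm stands the swivel on a round grey housing of radius 64 mm, top 29 mm above the bench.
- channel (a point): Middle of the channel floor, at (-95, 0, 12) mm in the bed's frame; axes as the bed's. The channel: two steel rails, inner faces 83 mm apart, each 12 mm wide, tops 26 mm above the bench, from x = -162 to -27 mm in the bed's frame, open at both ends.
- swivel: Turning part: aluminium disc (radius 64 mm, top 38 mm above the bench) with the fixed mould half and the push post. Origin: on the axis at bench height, at bed x = +70 mm; z up. Turns endlessly either way about z. It faces down the channel when its x axis points the same way as the bed's. The mould's corners sweep a circle of 88 mm radius. Starts 40 to 180 degrees off, either way.
- click_axis (a point): Point on the swivel's axis at its disc's top, 38 mm above the bench; axes as the bed's. A hidden spring plunger gives 24 clicks a turn (15 degrees each), one exactly at the wanted place. Leaving a click takes about 8 to 12 N at the post, then the force falls to 1 to 3 N; it can hang within 3 degrees of midway, and some 3 degrees past it drops into the next click, ahead of the pusher, and stays.
- fixed_face (a point): Middle of the swivelling half's flat face, 50 mm above the bench, at (-78, 0) mm in the swivel's frame; axes as the swivel's (the face looks along -x). The face is 80 mm wide and reaches from 14 to 72 mm above the bench.
- post_top (a point): Centre of the top of the upright round steel push post, 14 mm in diameter, 110 mm above the bench, at (+52, 0) mm in the swivel's frame, opposite the face. It stands 38 mm higher than anything else on the stand. A collar at its foot, 22 mm in diameter, ends 44 mm above the bench.
- loose_half: Loose aluminium mould half, 70 (x) x 80 (y) x 60 mm high, about 0.5 kg, on the bed plate between the rails, 1.5 mm play each side. Origin: centre of its underside, 12 mm above the bench. The face with the half-round cavity looks along +x, to the swivel; its flat back is at x = -35 mm, full width and height. Sliding takes about 2 to 5 N; push low (20 to 35 mm above the bench) or it tips.
- loose_face (a point): Point in the middle of the loose half's face, at (+35, 0, 38) mm in its frame, 50 mm above the bench; axes as the loose half's. Closed, it coincides with point fixed_face.
- tin_a: Bystander: matt gold-coloured lidded tin, 66 mm wide, 42 mm high, beside the bed. Origin: centre of its underside.
- tin_b: Bystander: open matt gold-coloured tin, 64 mm wide, 42 mm high, beside the bed. Origin: centre of its underside.
- tin_c: Bystander: smaller lidded tin, 56 mm wide, 50 mm high, beside the bed. Origin: centre of its underside.
- jug: Bystander: steel jug, 100 mm wide, 130 mm high. Origin: centre of its underside.
- scent: Bystander: amber bottle, 52 mm wide, 110 mm high. Origin: centre of its underside.
- scraper: Bystander: spatula, 160 mm long, lying on the bench. Origin: about the middle of its underside; it lies along its x.
- lid_spare: Bystander: loose tin lid, 66 mm wide, 10 mm high, on the bench. Origin: centre of its underside.
Not all that is in view belongs to the job. Of the things like the loose_half, leave any that is pink; of the rest the smaller one is meant.

How it is judged (in metres and radians):
On the way, in this order (a step that is already met when the one before it is completed fails the run):
1. the swivelling half faces squarely down the channel, resting in that click with nothing touching it, while the mould is still open (angle between the x axis of swivel and the x axis of bed, either way round below 0.045 rad and x of fixed_face in the frame of bed below 0 m and angular speed of swivel below 0.05 rad/s and contact force between each of the arm, the fingers and swivel below 0.3 N and x of loose_face in the frame of fixed_face below -0.008 m), for 0.3 s.
2. the loose half is flush against the other and pressed against it (over 4 N) (x of loose_face in the frame of fixed_face above -0.002 m and angle between the x axis of loose_half and the x axis of swivel, either way round below 0.03 rad and contact force between loose_half and swivel above 4 N), for 0.1 s.
At the end, for the whole second after the job is handed in: The swivelling half rests in the click that faces the channel (within 2.6 degrees of square to the bed) and the loose half stands upright in the channel against it: gap under 2 mm, faces parallel within 1.7 degrees, sideways offset under 6 mm, both at rest (angle between the x axis of swivel and the x axis of bed, either way round below 0.045 rad and x of fixed_face in the frame of bed below 0 m and x of loose_face in the frame of fixed_face between -0.002 and 0.002 m and y of loose_face in the frame of fixed_face between -0.006 and 0.006 m and angle between the x axis of loose_half and the x axis of swivel, either way round below 0.03 rad and angle between loose_half's own z axis and vertical below 0.05 rad and linear speed of loose_half below 0.01 m/s and angular speed of swivel below 0.05 rad/s); the robot touches nothing.
It fails at once if the two mould halves are rammed together (over 25 N) (contact force between loose_half and swivel above 25 N).
It fails at once if a tin is moved by more than 20 mm (distance of any of tin_a, tin_b, tin_c from where it was at the start of the episode above 0.02 m).
It fails at once if another thing on the bench is moved by more than 20 mm (distance of any of jug, scent, scraper, lid_spare from where it was at the start of the episode above 0.02 m).
It also fails if it takes over 64 s, if anything falls off the work surface, if the arm or the gripper's body presses on something with over 40 N, if the wrist force passes 120 N, or if a joint passes its speed limit or range.

## Working session

There is one attempt and no reset: what is moved stays moved. The work goes in short steps, Python scripts to look and compute and a tool call to move; the robot and the scene stay as the last step left them, time stands still between calls to the robot, and variables do not carry over. Pictures are saved under pics/ and viewed, about 8 in all and at most 12, crops included, and the job is handed in when it is done.

Besides the shell and the picture viewer there is one more tool, called in YAML: its name, and indented under it one key for each argument. arm_command: Moves the arm, as the interface text tells. Its arguments: {"type":"object","properties":{"steps":{"type":"array"},"jaw":{"type":"number"}},"required":["steps"]}

```bash
mkdir -p pics; python3 - <<'E'
from cell import *
import cv2,numpy as np
print(state(), env.grip_point_offset)
for n in("top","scene"):
    im=read_camera(n); cv2.imwrite(f"pics/{n}0.png",im[:,:,::-1]); print(n,camera_model(n))
E
```

```text
{'t': 0.0, 'joints': array([-1.45056929e+00,  4.91586892e-01,  1.55947251e+00,  1.96371285e-05,
        1.09170874e+00, -1.05591692e-01]), 'qvel': array([ 0.00172156,  0.00030893,  0.00282744, -0.00102613, -0.00208132,
       -0.00039234]), 'tau': array([-6.88148521e-04, -6.12652016e+01, -2.58184129e+01,  6.91295508e-02,
        4.83474950e-02, -8.56953011e-05]), 'eef_pos': array([ 139.96461169, -609.09039867,  404.13670078]), 'tcp_rot': array([-3.14145144e+00,  1.16710652e-03, -1.34498658e+00]), 'ft_force': array([ 0.10285918, -0.44757246, -0.30550959]), 'moment': array([-0.01213087,  0.00790391,  0.04412621]), 'opening': 0.9996547877928941} 171.3
top {'K': array([[559.55054262,   0.        , 310.09616793],
       [  0.        , 559.55054262, 242.69810527],
       [  0.        ,   0.        ,   1.        ]]), 'xyz': array([ 338.23624824,  -30.95893469, 1568.19099962]), 'rotation': array([ 0.16791108,  0.0173366 , -1.55041264])}
scene {'K': array([[542.32331405,   0.        , 328.23936278],
       [  0.        , 542.32331405, 238.75493593],
       [  0.        ,   0.        ,   1.        ]]), 'xyz': array([1513.74904586,  436.81318541,  893.87315715]), 'rotation': array([0.89370482, 0.01600281, 2.03578501])}
```

View pics/top0.png

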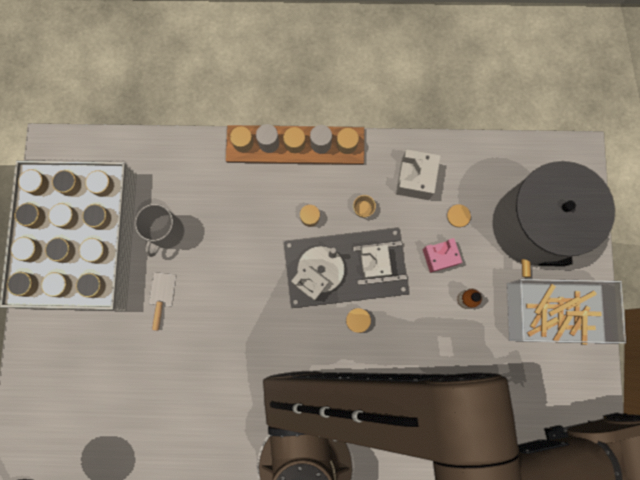

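View pics/scene0.png

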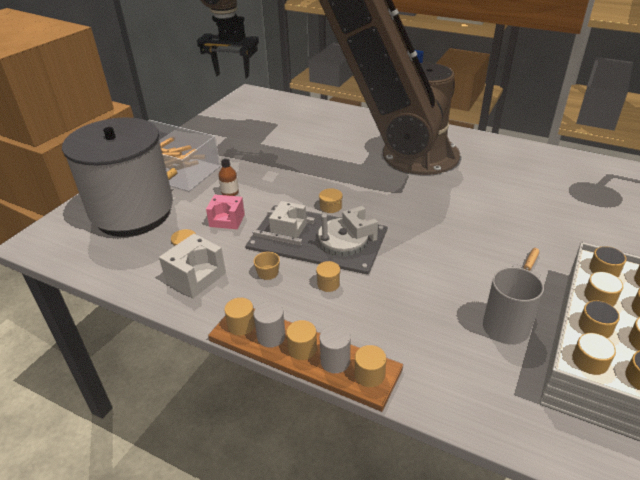

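Top view: the things like the loose half are the grey block in the channel (378,262), a larger grey block (418,173) and a pink one (443,254). I choose the one in the channel, since it is the smaller non-pink block. I'll check it in a crop.

```bash
cat > h.py <<'E'
from cell import *
import cv2,numpy as np
from scipy.spatial.transform import Rotation as R
def plane(m,uv,z):
    uv=np.atleast_2d(uv).astype(float); K=m["K"]
    d=np.c_[(uv[:,0]-K[0,2])/K[0,0],-(uv[:,1]-K[1,2])/K[1,1],-np.ones(len(uv))]
    d=R.from_euler("xyz",m["rotation"]).apply(d); c=m["xyz"]
    return c+d*((z-c[2])/d[:,2])[:,None]
def proj(m,P):
    q=R.from_euler("xyz",m["rotation"]).inv().apply(np.atleast_2d(P)-m["xyz"]); K=m["K"]
    return np.c_[K[0,2]-K[0,0]*q[:,0]/q[:,2],K[1,2]+K[1,1]*q[:,1]/q[:,2]]
E
python3 - <<'E'
from h import *
im=cv2.imread("pics/top0.png")
cv2.imwrite("pics/c1.png",cv2.resize(im[215:335,275:435],None,fx=5,fy=5,interpolation=cv2.INTER_CUBIC))
m=camera_model("top")
hsv=cv2.cvtColor(im,cv2.COLOR_BGR2HSV)
# dark neutral bed
roi=np.zeros(im.shape[:2],np.uint8); roi[222:312,278:416]=1
mask=((hsv[...,2]<95)&(roi>0)).astype(np.uint8)*255
mask=cv2.morphologyEx(mask,cv2.MORPH_CLOSE,np.ones((9,9)));
mask=cv2.morphologyEx(mask,cv2.MORPH_OPEN,np.ones((5,5)))
c=max(cv2.findContours(mask,0,2)[0],key=cv2.contourArea)
r=cv2.minAreaRect(c); b=cv2.boxPoints(r); print(r,b); P=plane(m,b,12); print(P.round(1)); print(np.linalg.norm(np.diff(P,axis=0),axis=1),P.mean(0))
E
```

```text
((345.9307861328125, 267.9461975097656), (66.85472106933594, 118.2051010131836), 82.87498474121094) [[283.1385  242.10774]
 [400.4308  227.44618]
 [408.72308 293.78467]
 [291.4308  308.44623]]
[[ 601.8   77.6   12. ]
 [ 649.6 -253.    12. ]
 [ 462.7 -274.7   12. ]
 [ 416.    49.3   12. ]]
[334.02523333 188.14141034 327.35060358] [ 532.55028991 -100.21936135   12.        ]
```

View pics/c1.png

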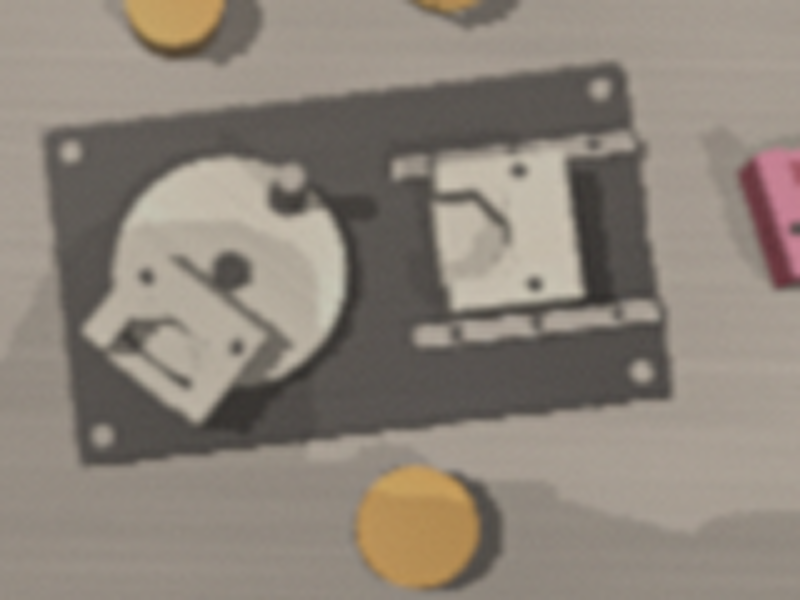

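The crop shows the grey half in the channel, its cavity facing left towards the swivel. The post top is at crop (291,178), the disc axis at (232,270), and the bed corners are at (44,132), (622,64), (671,397) and (83,463).

```bash
python3 - <<'E'
from h import *
m=camera_model("top"); g=lambda p:np.array(p)/5.+[274.6+0,214.6]
c=plane(m,g([(44,132),(622,64),(671,397),(83,463)]),12)[:,:2]
print(c.round(1),np.linalg.norm(np.roll(c,-1,0)-c,axis=1).round(1)); C=c.mean(0)
ux=(c[0]+c[3]-c[1]-c[2]);ux/=np.linalg.norm(ux);print("centre",C,"ux",ux,np.degrees(np.arctan2(*ux[::-1])))
S=C+70*ux; print("swivel",S, "hub",plane(m,g([(232,270)]),38)[0])
# rails check
print("rails ends",plane(m,g([(395,168),(634,142),(418,336),(660,312)]),26).round(1))
p=plane(m,g([(291,178)]),110)[0,:2]; d=p-S; print("post",p,np.linalg.norm(d),"angle rel bed",np.degrees(np.arctan2(d[1],d[0])-np.arctan2(ux[1],ux[0])))
t=plane(m,g([(434,160),(568,150),(584,297),(450,311)]),72)[:,:2]; uy=np.array([-ux[1],ux[0]])
print("loose in bed",[( (q-C)@ux.round(3),(q-C)@uy) for q in t])
mf=plane(m,g([(82,332),(200,425)]),72)[:,:2];print("face corners bed",[((q-S)@ux,(q-S)@uy) for q in mf])
# tins from top of lid, 42 mm
for n,q,z in(("gold low",(418,525),42),("gold TL",(176,5),50)): 
    w=plane(m,g([q]),z)[0,:2]-C; print(n,w@ux,w@uy)
for n,q in(("open",(365,206)),("TL",(310,214))): w=plane(m,[q],44)[0,:2]-C;print(n,w@ux,w@uy)
E
```

```text
[[ 605.    76.9]
 [ 649.7 -249. ]
 [ 462.1 -274.9]
 [ 419.4   50. ]] [329.  189.3 327.7 187.5]
centre [534.06956645 -99.24336475] ux [-0.13306774  0.99110695] 97.64690134778974
swivel [524.75482479 -29.86587857] hub [525.30974844 -30.62209922  38.        ]
rails ends [[ 585.7 -120.5   26. ]
 [ 602.7 -253.4   26. ]
 [ 492.  -133.8   26. ]
 [ 507.8 -267.1   26. ]]
post [565.87384846 -60.89236117] 51.51132622349786 angle rel bed -134.68338970724366
loose in bed [(np.float64(-45.75496603242573), np.float64(-43.252067896205915)), (np.float64(-118.33190338567543), np.float64(-40.31819929279135)), (np.float64(-115.97624539394808), np.float64(39.82254269218058)), (np.float64(-43.767259382355626), np.float64(39.068764937887934))]
face corners bed [(np.float64(83.54845283792746), np.float64(27.675384026885006)), (np.float64(26.32390539023821), np.float64(84.3243967954819))]
gold low -14.425707225765048 149.21133811936724
gold TL 83.05801357472592 -149.5861871159615
open -73.02296631624348 -160.158954311464
TL 81.94777083085867 -155.37541709610667
```

```bash
cat >> h.py <<'E'
S=np.array([525.,-30.2]); C=np.array([534.1,-99.4]); A=97.65   # swivel axis, bed centre, bed angle
def pose():
    s=state(); return s["eef_pos"],R.from_euler("xyz",s["tcp_rot"])
def down(yaw,tilt=0): # tilt: lean tool z towards bed +x
    b=np.radians(A); ax=np.array([-np.sin(b),np.cos(b),0])
    return R.from_rotvec(-ax*np.radians(tilt))*R.from_euler("xyz",[180,0,yaw],degrees=True)
def row(p,rot):
    p0,r0=pose(); return np.r_[r0.inv().apply(np.array(p)-p0)/10,(r0.inv()*rot).as_rotvec(degrees=True)].round(2).tolist()
def pusher(phi,z,off=17.,rad=56.): # phi = swivel angle rel. bed pushed to, CCW pusher; face contact at off behind post
    w=np.radians(A+phi); t=np.array([-np.sin(w),np.cos(w)]); q=S+rad*np.array([np.cos(w),np.sin(w)])-off*t
    return [*q,z],down(A+phi)
E
python3 - <<'E'
from h import *
p,r=pusher(-135,404,off=30); print(p,row(p,r))
p2=[*(0.5*(np.array(p[:2])+pose()[0][:2])),404]; print(row(p2,down(-57)))
E
```

```text
[np.float64(551.3164132596406), np.float64(-88.02254225773729), 404] [-41.57, -51.76, 0.07, -0.03, 0.05, -39.71]
[-20.79, -25.88, 0.04, -0.02, 0.06, -20.06]
```

arm_command:
  jaw: 0
  steps:
    - [-1,-1.2,0,0,0,-1]
    - [-3,-3.7,0,0,0,-3]
    - [-5.5,-6.8,0,0,0,-5.5]
    - [-8,-10,0,0,0,-8]
    - [-10.5,-13.1,0,0,0,-10]
    - [-13,-16.2,0,0,0,-12.5]
    - [-15.5,-19.3,0,0,0,-15]
    - [-18,-22.4,0,0,0,-17]
    - [-20.5,-25.5,0,0,0,-20]
    - [-23,-28.6,0,0,0,-22]
    - [-25,-31.1,0,0,0,-24]
    - [-27,-33.6,0,0,0,-26]

```text
t: 1.1
eef_pos: [407.8, -269.0, 404.7]
tcp_rot: [3.142, 0.0, -0.889]
ft_force: [-1.0, -0.4, -0.3]
opening: 0.211
```

```bash
python3 - <<'E'
from h import *
p,r=pusher(-135,330,off=30); print(row(p,r))
E
```

```text
[-5.01, -22.55, 7.47, 0.0, 0.01, -13.58]
```

arm_command:
  steps:
    - [-0.5,-2,0.5,0,0,-1.5]
    - [-1,-4.5,1,0,0,-3]
    - [-1.5,-7.5,2,0,0,-5]
    - [-2.3,-10.5,3,0,0,-7]
    - [-3,-13.5,4,0,0,-9]
    - [-3.7,-16.5,5,0,0,-11]
    - [-4.3,-19,6,0,0,-12.5]
    - [-4.8,-21.5,7,0,0,-13.5]
    - [-5,-22.5,7.5,0,0,-13.6]
    - [-5,-22.5,7.5,0,0,-13.6]

```text
t: 1.93
eef_pos: [551.3, -89.1, 328.4]
tcp_rot: [3.141, 0.002, -0.652]
ft_force: [-0.9, -0.1, 0.6]
opening: 0.006
```

```bash
python3 - <<'E'
from h import *
print(state()["t"],pose()[0])
p,r=pusher(-135,273,off=28); print(row(p,r))
for n in("top","wrist","scene"):
    im=read_camera(n); cv2.imwrite(f"pics/{n}1.png",im[:,:,::-1])
a=cv2.imread("pics/top1.png")[200:340,270:430];b=cv2.imread("pics/scene1.png")[150:290,200:400]
cv2.imwrite("pics/c2.png",np.hstack([cv2.resize(a,(400,350)),cv2.resize(b,(400,350))]))
E
```

```text
1.9333 [551.2545295  -89.05998283 328.41383132]
[-0.05, -0.29, 5.54, 0.04, 0.1, 0.01]
```

View pics/c2.png

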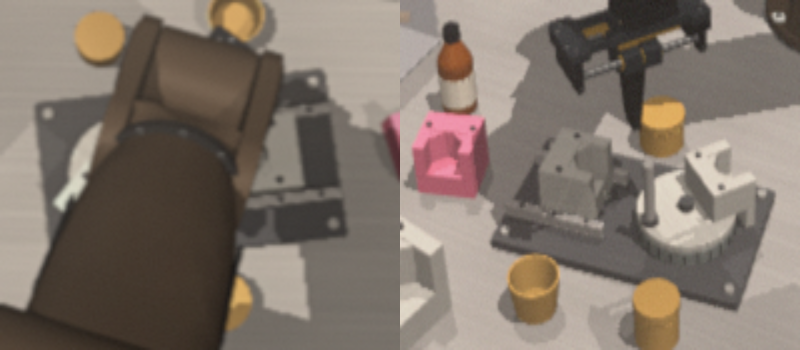

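View pics/wrist1.png

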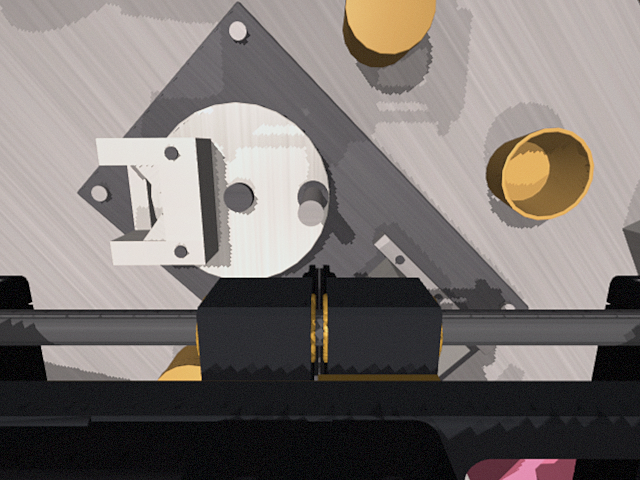

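Wrist view: mould half at (160,200), hub at (238,197), post top at (311,212), and closed fingertips just behind the post at (318,275). I'll cross-check the positions with this camera.

```bash
python3 - <<'E'
from h import *
m=camera_model("wrist")
hub=plane(m,[(238,197)],38)[0]; post=plane(m,[(311,212)],110)[0]; print(hub,post,np.linalg.norm(post-hub), np.degrees(np.arctan2(*(post-hub)[1::-1]))-A)
c=plane(m,[(238,3),(79,193)],12)[:,:2]; print(c); u=np.array([np.cos(np.radians(A)),np.sin(np.radians(A))]);v=np.array([-u[1],u[0]])
print([((q-S)@u,(q-S)@v) for q in c])
E
```

```text
[521.24258335 -32.01880217  38.        ] [564.97387015 -63.77767513 110.        ] 90.02805927406364 -133.6381929727982
[[603.62493847  73.20493591]
 [417.54011062  47.18967213]]
[(np.float64(92.01794881080068), np.float64(-91.69056013116737)), (np.float64(91.00608880998605), np.float64(96.20125246981848))]
```

arm_command:
  steps:
    - [0,0,1,0,0,0]
    - [0,-0.1,2.5,0,0,0]
    - [0,-0.2,4,0,0,0]
    - [0,-0.3,5,0,0,0]
    - [0,-0.3,5.5,0,0,0]
    - [0,-0.3,5.5,0,0,0]

```text
t: 2.58
eef_pos: [552.1, -88.6, 273.8]
tcp_rot: [3.141, 0.001, -0.655]
ft_force: [0.2, -0.7, -0.0]
opening: 0.005
```

arm_command:
  steps:
    - [0,-0.3,0,0,0,0]
    - [0,-0.6,0,0,0,0]
    - [0,-0.8,0,0,0,0]
    - [0,-1.0,0,0,0,0]
    - [0,-1.0,0,0,0,0]

```text
t: 3.0
eef_pos: [558.6, -80.1, 275.3]
tcp_rot: [3.141, -0.001, -0.653]
ft_force: [-1.8, -3.6, 2.3]
opening: 0.003
```

arm_command:
  steps:
    - [0.08,-0.3,0,0,0,-3]
    - [0.15,-0.6,0,0,0,-6]
    - [0.2,-0.9,0,0,0,-9]
    - [0.23,-1.2,0,0,0,-12]
    - [0.25,-1.5,0,0,0,-15]
    - [0.25,-1.8,0,0,0,-18]
    - [0.24,-2.1,0,0,0,-21]
    - [0.2,-2.4,0,0,0,-24]
    - [0.16,-2.7,0,0,0,-27]
    - [0.1,-3.0,0,0,0,-30]

```text
t: 3.83
eef_pos: [577.7, -56.7, 275.1]
tcp_rot: [3.141, -0.001, -0.128]
ft_force: [1.3, -0.2, 0.3]
opening: 0.005
```

```bash
python3 - <<'E'
from h import *
print(state()["t"],pose()[0],state()["ft_force"])
print(row(*pusher(-105,272)))
m=camera_model("wrist"); im=read_camera("wrist"); cv2.imwrite("pics/w2.png",im[:,:,::-1])
E
```

```text
3.8333 [577.71832162 -56.68451193 275.07551898] [ 1.2814438  -0.2397953   0.33906336]
[0.03, -0.25, 0.31, 0.01, -0.04, 0.04]
```

View pics/w2.png

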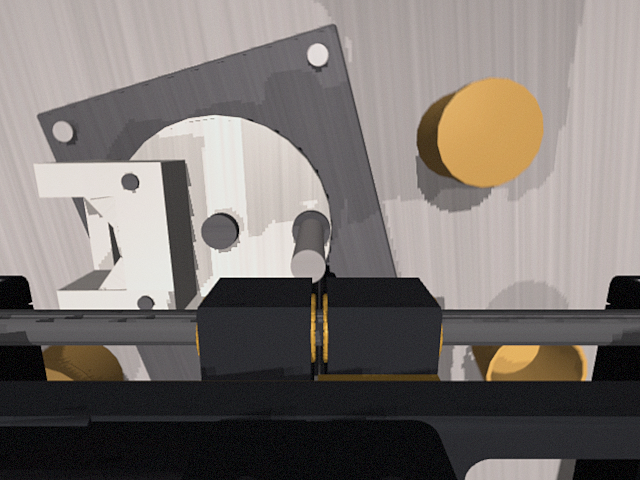

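arm_command:
  steps:
    - [0.08,-0.3,0,0,0,-3]
    - [0.15,-0.6,0,0,0,-6]
    - [0.2,-0.9,0,0,0,-9]
    - [0.23,-1.2,0,0,0,-12]
    - [0.25,-1.5,0,0,0,-15]
    - [0.25,-1.8,0,0,0,-18]
    - [0.24,-2.1,0,0,0,-21]
    - [0.2,-2.4,0,0,0,-24]
    - [0.16,-2.7,0,0,0,-27]
    - [0.1,-3.0,0,0,0,-30]
    - [0.02,-3.3,0,0,0,-33]
    - [-0.07,-3.6,0,0,0,-36]

```text
t: 4.88
eef_pos: [581.8, -21.5, 275.1]
tcp_rot: [3.14, -0.001, 0.5]
ft_force: [1.3, -4.8, -1.2]
opening: 0.002
```

```bash
python3 - <<'E'
from h import *
print(row(*pusher(-69,272)))
E
```

```text
[0.2, -0.26, 0.31, 0.12, -0.05, -0.01]
```

arm_command:
  steps:
    - [0.08,-0.3,0,0,0,-3]
    - [0.15,-0.6,0,0,0,-6]
    - [0.2,-0.9,0,0,0,-9]
    - [0.23,-1.2,0,0,0,-12]
    - [0.25,-1.5,0,0,0,-15]
    - [0.25,-1.8,0,0,0,-18]
    - [0.24,-2.1,0,0,0,-21]
    - [0.2,-2.4,0,0,0,-24]
    - [0.16,-2.7,0,0,0,-27]
    - [0.1,-3.0,0,0,0,-30]
    - [0.02,-3.3,0,0,0,-33]
    - [-0.07,-3.6,0,0,0,-36]

```text
t: 5.88
eef_pos: [563.8, 10.3, 275.0]
tcp_rot: [3.141, -0.0, 1.128]
ft_force: [-1.0, -0.7, -0.1]
opening: 0.005
```

```bash
python3 - <<'E'
from h import *
print(row(*pusher(-33,272)))
m=camera_model("wrist"); im=read_camera("wrist"); cv2.imwrite("pics/w3.png",im[:,:,::-1])
E
```

```text
[0.28, -0.07, 0.3, 0.06, -0.02, -0.04]
```

View pics/w3.png

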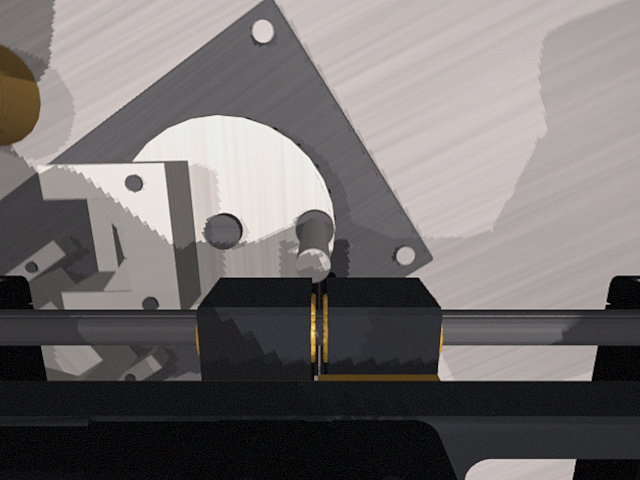

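Post at (314,263), and the swivel is near the -30° click. Two clicks remain, so I'll slow down.

arm_command:
  steps:
    - [0.05,-0.2,0,0,0,-2]
    - [0.1,-0.4,0,0,0,-4]
    - [0.15,-0.6,0,0,0,-6]
    - [0.18,-0.8,0,0,0,-8]
    - [0.21,-1.0,0,0,0,-10]
    - [0.23,-1.2,0,0,0,-12]
    - [0.25,-1.4,0,0,0,-14]
    - [0.25,-1.4,0,0,0,-14]

```text
t: 6.6
eef_pos: [552.0, 18.6, 274.9]
tcp_rot: [3.141, 0.0, 1.37]
ft_force: [-0.2, 0.4, -0.1]
opening: 0.005
```

```bash
python3 - <<'E'
from h import *
print(state()["ft_force"],row(*pusher(-19,275)))
m=camera_model("wrist"); im=read_camera("wrist")
p=plane(m,[(238,197)],38)
cv2.imwrite("pics/w4.png",im[100:300,:,::-1])
E
```

```text
[-0.18855507  0.41667026 -0.08005615] [0.29, 0.01, -0.01, 0.01, 0.0, -0.13]
```

View pics/w4.png

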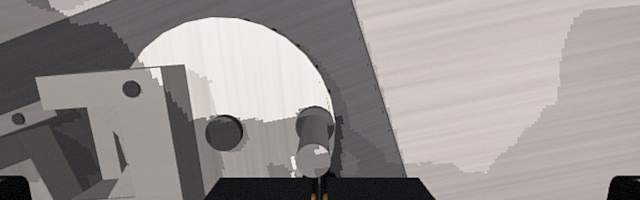

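The swivel is now about 4–5° ahead of the tool, so it sits in the -15° click. This is the last click.

arm_command:
  steps:
    - [0.05,-0.2,0,0,0,-2]
    - [0.1,-0.4,0,0,0,-4]
    - [0.15,-0.6,0,0,0,-6]
    - [0.18,-0.8,0,0,0,-8]
    - [0.21,-1.0,0,0,0,-10]
    - [0.23,-1.2,0,0,0,-12]
    - [0.24,-1.3,0,0,0,-13]
    - [0.24,-1.35,0,0,0,-13.5]
    - [0.24,-1.35,0,0,0,-13.5]

```text
t: 7.4
eef_pos: [539.3, 23.4, 274.8]
tcp_rot: [-3.141, 0.0, 1.605]
ft_force: [0.2, -0.0, 1.6]
opening: 0.005
```

```bash
python3 - <<'E'
from h import *
print(state()["ft_force"],row(*pusher(-5.5,275)))
im=read_camera("wrist"); cv2.imwrite("pics/w5.png",im[100:300,:,::-1])
E
```

```text
[ 0.19359366 -0.0386095   1.5646161 ] [0.29, 0.07, -0.02, -0.01, 0.0, -0.17]
```

View pics/w5.png

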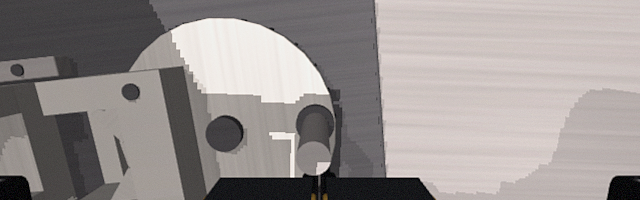

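The post is again ahead of the tool by the same amount and the force is zero, so it dropped into the 0° click. Backing off and rising.

arm_command:
  steps:
    - [0,0.5,0,0,0,0]
    - [0,1.2,0,0,0,0]
    - [0,2,0,0,0,0]
    - [0,2,-1.5,0,0,0]
    - [0,2,-4,0,0,0]
    - [0,2,-6.5,0,0,0]
    - [0,2,-8,0,0,0]
    - [0,2,-8,0,0,0]

```text
t: 8.12
eef_pos: [560.3, 24.2, 357.8]
tcp_rot: [3.136, 0.001, 1.606]
ft_force: [0.2, 0.1, 1.0]
opening: 0.006
```

```bash
cat >> h.py <<'E'
u=np.array([np.cos(np.radians(A)),np.sin(np.radians(A))]);v=np.array([-u[1],u[0]])
def back(bx,tipz,tilt=6,by=0): # tip centre at bed x, jaw axis along bed y
    r=down(A-90,tilt); tip=np.r_[C+bx*u+by*v,tipz]; return tip-190*r.apply([0,0,1]),r
E
python3 - <<'E'
from h import *
print(pose()[0],state()["ft_force"]); p,r=back(-145,160); print(p,row(p,r))
E
```

```text
[560.3478078  24.1883581 357.7689769] [0.16471367 0.13272678 0.95389709]
[ 556.04643819 -262.79310874  348.95916012] [-28.66, -1.45, 0.89, 5.14, 4.23, 84.31]
```

arm_command:
  jaw: 4
  steps:
    - [-1.5,0,0,0,0,4]
    - [-4,-0.2,0,0.5,0.4,11]
    - [-7,-0.4,0.1,1,0.8,18]
    - [-10,-0.5,0.2,1.5,1.2,25]
    - [-13,-0.7,0.3,2,1.6,32]
    - [-16,-0.9,0.4,2.5,2,39]
    - [-19,-1,0.5,3,2.4,46]
    - [-22,-1.1,0.6,3.5,2.8,53]
    - [-24.5,-1.2,0.7,4,3.2,60]
    - [-26.5,-1.3,0.8,4.4,3.5,67]
    - [-28,-1.4,0.9,4.8,3.8,74]
    - [-28.7,-1.4,0.9,5,4,80]

```text
t: 9.12
eef_pos: [555.7, -265.4, 344.3]
tcp_rot: [-3.038, 0.004, 0.201]
ft_force: [-0.4, 0.6, -0.0]
opening: 0.419
```

```bash
python3 - <<'E'
from h import *
p,r=back(-145,160); print(pose()[0],row(p,r))
for n in("top","wrist","scene"): cv2.imwrite(f"pics/{n}6.png",read_camera(n)[:,:,::-1])
a=cv2.imread("pics/top6.png")[215:335,275:435]
w=cv2.imread("pics/wrist6.png")
cv2.imwrite("pics/c6.png",np.hstack([cv2.resize(a,(400,300)),cv2.resize(w,(400,300))]))
E
```

```text
[ 555.65711288 -265.40494251  344.25942573] [0.09, -0.3, -0.44, 0.06, 0.62, 3.8]
```

View pics/c6.png

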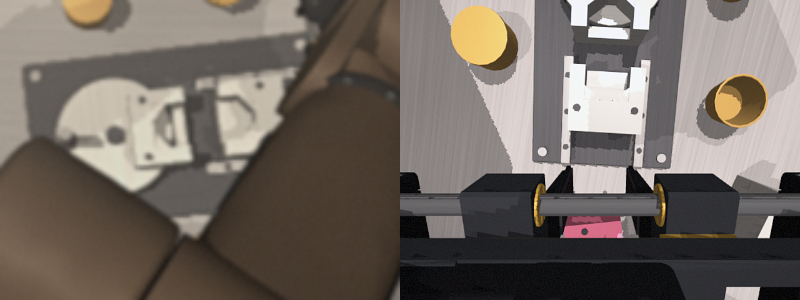

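The top view shows the swivel facing the channel at crop (160,130). The wrist view shows the loose half between the rails, with its back edge at raw (272,208)–(386,213) and the rail ends at (264,256) and (384,264). I'll check these in numbers.

```bash
python3 - <<'E'
from h import *
m=camera_model("wrist")
f=lambda q,z:[((p[:2]-C)@u,(p[:2]-C)@v) for p in plane(m,q,z)]
for n,q,z in(("back top",[(272,208),(386,213)],72),("rail outer ends",[(264,262),(386,264)],26),("bolts",[(227,243),(418,253)],12)): print(n,np.round(f(q,z),1))
p,r=back(-143,110);print(row(p,r)); p,r=back(-143,25);print(row(p,r))
# swivel angle: line fits on edges in the fixed half region
g=cv2.cvtColor(cv2.imread("pics/wrist6.png"),6)
L=cv2.HoughLinesP(cv2.Canny(g[0:75,240:420],60,150),1,np.pi/720,25,minLineLength=25,maxLineGap=4)
for l in L[:,0]: 
    q=np.array([(l[0]+240,l[1]),(l[2]+240,l[3])]); w=np.array(f(q,72)); d=w[1]-w[0]; print(q.tolist(),w.round(0).tolist(),np.degrees(np.arctan2(d[1],d[0])).round(1))
E
```

```text
back top [[-115.3   38.1]
 [-112.6  -40.2]]
rail outer ends [[-163.    47.5]
 [-156.9  -52.6]]
bolts [[-152.    81.8]
 [-147.9  -81.6]]
[0.08, 0.2, 4.58, 0.07, 0.64, 4.37]
[0.11, 1.08, 13.03, 0.07, 0.64, 4.37]
[[310, 42], [367, 45]] [[-6.0, 20.0], [-5.0, -17.0]] -88.5
[[320, 60], [347, 62]] [[-17.0, 13.0], [-17.0, -5.0]] -89.6
[[343, 8], [373, 38]] [[16.0, 0.0], [-1.0, -20.0]] -128.4
[[299, 31], [327, 10]] [[-0.0, 28.0], [14.0, 11.0]] -50.6
[[398, 41], [400, 15]] [[-1.0, -37.0], [14.0, -36.0]] 1.4
```

arm_command:
  steps:
    - [0.1,0.2,1.5,0,0.6,4.4]
    - [0.1,0.4,4,0,0.6,4.4]
    - [0.1,0.6,6.5,0,0.6,4.4]
    - [0.1,0.8,9,0,0.6,4.4]
    - [0.1,1,11,0,0.6,4.4]
    - [0.1,1.1,12.5,0,0.6,4.4]
    - [0.1,1.1,13,0,0.6,4.4]
    - [0.1,1.1,13,0,0.6,4.4]

```text
t: 9.93
eef_pos: [555.8, -259.8, 214.0]
tcp_rot: [-3.037, 0.002, 0.135]
ft_force: [0.1, -0.5, 0.4]
opening: 0.421
```

```bash
python3 - <<'E'
from h import *
print(pose()[0],state()["tcp_rot"],state()["ft_force"],state()["opening"])
for x in(-130,-100): print(row(*back(x,25)))
p,r=pose();t=p+190*r.apply([0,0,1]);print(t,(t[:2]-C)@u,(t[:2]-C)@v)
cv2.imwrite("pics/s7.png",cv2.resize(read_camera("scene")[140:290,190:390,::-1],None,fx=4,fy=4,interpolation=cv2.INTER_CUBIC))
E
```

```text
[ 555.77604955 -259.84868836  214.00129664] [-3.03737167e+00  1.71123598e-03  1.34719345e-01] [ 0.1331896  -0.45141578  0.3627502 ] 0.42116047500655573
[-0.01, -1.2, 0.13, 0.03, 0.1, 0.06]
[-0.01, -4.18, 0.44, 0.03, 0.1, 0.06]
[ 552.80077294 -240.3050634    25.03253083] -142.14044466228367 0.22313930474646906
```

View pics/s7.png

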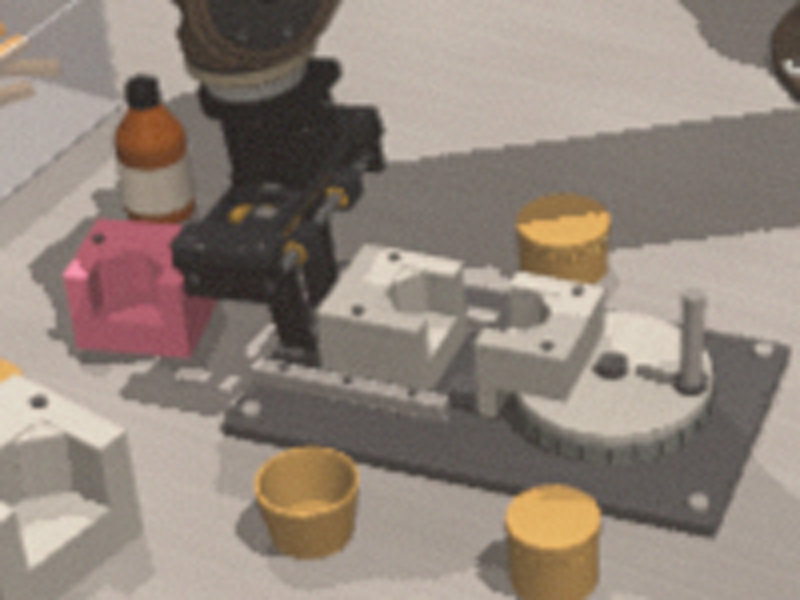

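The fingers stand behind the loose half at (310,320), clear of the rails, and the swivel faces the channel squarely. Now pushing.

arm_command:
  steps:
    - [0,-0.4,0.05,0,0,0]
    - [0,-0.8,0.1,0,0,0]
    - [0,-1.1,0.1,0,0,0]
    - [0,-1.4,0.15,0,0,0]
    - [0,-1.7,0.2,0,0,0]
    - [0,-2,0.2,0,0,0]
    - [0,-2.3,0.25,0,0,0]
    - [0,-2.6,0.25,0,0,0]
    - [0,-2.9,0.3,0,0,0]
    - [0,-3.2,0.35,0,0,0]
    - [0,-3.4,0.35,0,0,0]
    - [0,-3.6,0.4,0,0,0]

```text
t: 10.98
eef_pos: [551.0, -224.6, 215.1]
tcp_rot: [-3.039, -0.0, 0.132]
ft_force: [-0.2, -4.0, 3.8]
opening: 0.418
```

arm_command:
  steps:
    - [0,-0.1,0,0,0,0]
    - [0,-0.2,0,0,0,0]
    - [0,-0.3,0,0,0,0]
    - [0,-0.4,0,0,0,0]
    - [0,-0.5,0.05,0,0,0]
    - [0,-0.6,0.05,0,0,0]
    - [0,-0.7,0.1,0,0,0]
    - [0,-0.8,0.1,0,0,0]
    - [0,-0.8,0.1,0,0,0]
    - [0,-0.8,0.1,0,0,0]

```text
t: 11.82
eef_pos: [549.9, -216.6, 214.8]
tcp_rot: [-3.039, 0.0, 0.131]
ft_force: [0.6, -2.0, 1.5]
opening: 0.424
```

```bash
cat > q.py <<'E'
from h import *
s=state(); p,r=pose();t=p+190*r.apply([0,0,1]);print(s["t"],t.round(1),((t[:2]-C)@u).round(1),((t[:2]-C)@v).round(1),s["ft_force"].round(1),s["moment"].round(2))
E
python3 q.py
```

```text
11.8167 [ 547.4 -197.3   25.8] -98.8 -0.1 [ 0.6 -2.   1.5] [-0.42 -0.25 -0.02]
```

arm_command:
  steps:
    - [0,-0.05,0,0,0,0]
    - [0,-0.1,0,0,0,0]
    - [0,-0.15,0,0,0,0]
    - [0,-0.2,0,0,0,0]
    - [0,-0.25,0,0,0,0]
    - [0,-0.3,0.05,0,0,0]
    - [0,-0.35,0.05,0,0,0]
    - [0,-0.4,0.05,0,0,0]
    - [0,-0.45,0.05,0,0,0]
    - [0,-0.5,0.05,0,0,0]

```text
t: 12.65
eef_pos: [549.2, -211.7, 214.8]
tcp_rot: [-3.039, -0.0, 0.131]
ft_force: [0.7, -2.5, -1.2]
opening: 0.419
```

arm_command:
  steps:
    - [0,-0.05,0,0,0,0]
    - [0,-0.1,0,0,0,0]
    - [0,-0.15,0,0,0,0]
    - [0,-0.2,0,0,0,0]
    - [0,-0.2,0,0,0,0]

```text
t: 13.07
eef_pos: [548.9, -209.6, 214.9]
tcp_rot: [-3.039, 0.0, 0.131]
ft_force: [-0.2, -1.5, -0.8]
opening: 0.42
```

```bash
python3 q.py
```

```text
13.0667 [ 546.3 -190.3   25.9] -91.7 0.0 [-0.2 -1.5 -0.8] [-0.37 -0.18 -0.03]
```

Not in contact yet, so I'll continue in 2 mm calls and read the force after each.

arm_command:
  steps:
    - [0,-0.05,0,0,0,0]
    - [0,-0.1,0,0,0,0]
    - [0,-0.15,0,0,0,0]
    - [0,-0.2,0,0,0,0]
    - [0,-0.2,0,0,0,0]

```text
t: 13.48
eef_pos: [548.9, -208.1, 215.3]
tcp_rot: [-3.04, -0.001, 0.132]
ft_force: [0.3, -4.3, -2.6]
opening: 0.422
```

```bash
python3 q.py
```

```text
13.4833 [ 546.5 -189.    26.3] -90.4 -0.3 [ 0.3 -4.3 -2.6] [-1.08 -0.26  0.02]
```

arm_command:
  steps:
    - [0,-0.03,0,0,0,0]
    - [0,-0.05,0,0,0,0]
    - [0,-0.05,0,0,0,0]

```text
t: 13.73
eef_pos: [548.9, -207.9, 215.4]
tcp_rot: [-3.041, -0.001, 0.132]
ft_force: [0.9, -7.0, -2.3]
opening: 0.421
```

```bash
python3 q.py
```

```text
13.7333 [ 546.5 -188.9   26.3] -90.4 -0.4 [ 0.9 -7.  -2.3] [-1.49 -0.29  0.08]
```

arm_command:
  steps:
    - [0,-0.03,0,0,0,0]
    - [0,-0.06,0,0,0,0]
    - [0,-0.1,0,0,0,0]
    - [0,-0.1,0,0,0,0]
    - [0,-0.1,0,0,0,0]

```text
t: 14.15
eef_pos: [548.8, -207.5, 215.6]
tcp_rot: [-3.042, -0.002, 0.132]
ft_force: [0.9, -12.8, -3.5]
opening: 0.424
```

```bash
python3 q.py
```

```text
14.15 [ 546.7 -188.7   26.6] -90.2 -0.6 [  0.9 -12.8  -3.5] [-2.37 -0.32  0.2 ]
```

arm_command:
  steps:
    - [0,0,0,0,0,0]
    - [0,0,0,0,0,0]
    - [0,0,0,0,0,0]
    - [0,0,0,0,0,0]

```text
t: 14.48
eef_pos: [548.9, -207.5, 215.6]
tcp_rot: [-3.042, -0.002, 0.132]
ft_force: [0.9, -11.8, -4.0]
opening: 0.421
```

arm_command:
  steps:
    - [0,0.1,0,0,0,0]
    - [0,0.3,0,0,0,0]
    - [0,0.8,-0.1,0,0,0]
    - [0,1.5,-0.1,0,0,0]
    - [0,2.5,-0.2,0,0,0]
    - [0,3,-1.5,0,0,0]
    - [0,3.5,-4,0,0,0]
    - [0,4,-7,0,0,0]
    - [0,4.5,-10,0,0,0]
    - [0,5,-12,0,0,0]
    - [0,5,-12,0,0,0]

```text
t: 15.4
eef_pos: [557.1, -269.8, 333.9]
tcp_rot: [-3.043, -0.005, 0.13]
ft_force: [0.0, -0.8, -0.1]
opening: 0.423
```

```bash
python3 q.py; python3 - <<'E'
from h import *
w=read_camera("wrist")[:,:,::-1]; s=read_camera("scene")[:,:,::-1]
cv2.imwrite("pics/w8.png",w)
cv2.imwrite("pics/c8.png",np.hstack([cv2.resize(w[0:270,200:470],(400,400),interpolation=2),cv2.resize(s[160:280,240:400],(400,400),interpolation=2)]))
E
```

```text
15.4 [ 555.6 -251.2  144.8] -153.3 -1.1 [ 0.  -0.8 -0.1] [-0.11 -0.11 -0.02]
```

View pics/c8.png

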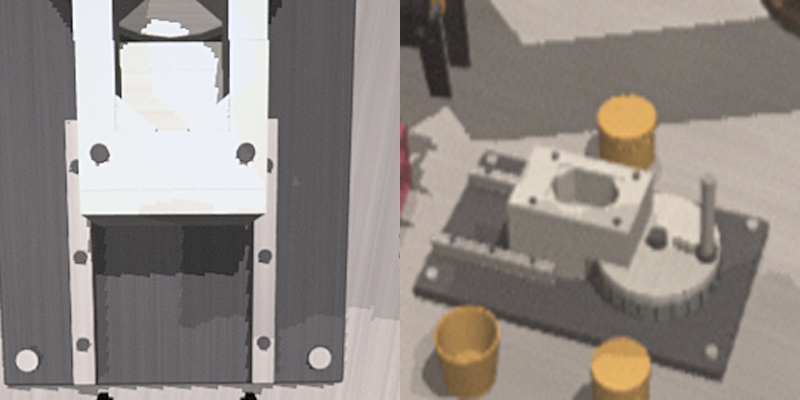

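The halves are closed with no visible gap, square in the channel, and the arm is clear. Handing in.

```bash
python3 -c "
from cell import *
job_done(); print(state()['t'])"
```

```text
the job is handed in; nothing more can be done
the job is handed in; nothing more can be done
```

The candle mould is closed, and I handed the job in at about 15.5 s. I swung the swivel nine clicks (about 135°) by its post until it rested facing the channel, then let go. Next I slid the grey loose half along the channel and pressed it shut. The force at the wrist was about 12–13 N, so roughly 10 N on the faces after sliding friction. Then I backed the arm off.

**Last checks:**
- **Closure:** the final wrist and scene pictures show the halves meeting with no visible gap, square in the channel and upright. I judged the gap by eye and did not measure it.
- **Swivel:** before closing, edge fits put it within about 1.5° of square to the bed. A rougher reading from the top camera differed by about 3°, which I put down to its low resolution.
- **Arm:** after backing off it touches nothing; the wrist force reads under 1 N.
- **Bystanders:** the tins in the final picture look undisturbed, and I saw no contact with anything else. I did not measure their positions again.

The wrist and top cameras disagreed by 2–4 mm on the swivel's position, so I relied on the force readings for the final press.

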